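# Shut the change box and tuck its lid under the lip

### The job

Close the shop's change box with your fingertips: fold its open lid over, hold it down against its spring pin, and push it forward by the raised bar until its free edge is tucked fully home beneath the lip and it stays shut when you let go. Work gently and do not pinch the lid; the box stays where it stands, and everything else on the counter is left alone.

Things in the scene. Friction and masses are not known exactly. Their poses are not given: they have to be found in the camera images.
- change_box: Open grey sheet-metal cash box with coins, loose and upright on the counter, 2.2 kg, 128 mm (its x) by 160 mm (its y), rim 50 mm high. Origin: centre of the underside; z up, x from the hinge side to the lip side. Hinge pin along y at x = -60 mm, z = 52 mm with the lid slid back.
- pin_top (a point): Rounded top of a spring pin, 14 mm across, in the middle of the box (its x = 0, y = 0), standing 12 mm above the rim when free. It meets the folding lid about 0.2 rad from flat and lifts it ajar again if let go; holding the lid flat takes about 3 to 5 N just behind its bar.
- lid_hinge (a joint): Lid angle: 0 is flat on the rim (a hard stop), 1.57 upright, 2.1 wide open (leaning back away from the lip). Light friction holds it when open; below about 0.8 rad it may sink by itself onto the spring pin. The lid is a plate 4 mm thick, 97 mm from hinge axis to free edge, 146 mm wide, hinge axis in its mid-plane.
- lid_slide (a joint): How far the lid and its hinge pin have slid in their slots along the box's +x towards the lip: 0 is fully back, 0.023 m fully home (a hard stop). Friction about 2.5 N. It must be near 0 while the lid is folded down, so that the free edge passes the lip (5 mm clear); at 0.023 the edge is 11 mm beneath the lip.
- lid_edge (a point): Middle of the lid's free edge, in the plate's mid-plane, 97 mm from the hinge axis.
- lid_bar (a point): Middle of the hinge-side face of the raised bar on the lid's outer (when shut, upper) side: a straight bar 90 mm along y, 8 mm wide, 10 mm high above the plate, hinge-side face 66 mm from the hinge axis. A fingertip standing on the plate behind it pushes the lid home.
- lip (a point): The retaining lip, fixed to the box: a strip 116 mm long (along y) overhanging the box inward from its +x wall. This point: middle of its inner edge, underside, at x = 49, z = 57 mm in the box's frame, 3 mm above the shut lid's top; lip top at z = 60 mm; a flared lead-in rises from it to x = 42, z = 64 mm. The point's axes are the box's.
- jar: Glass jar, 80 mm across, 130 mm high, beside the box: leave alone. Origin under its centre.
- tumbler: Open steel tumbler, 68 mm across, 100 mm high, on the box's other side: leave alone. Origin under its centre.
- stamp: Wooden hand stamp, 40 mm across, 74 mm high, beyond the lip: leave alone. Origin under its centre.
- sandal0: Rubber sandal, 230 by 84 mm, 46 mm high, at the left: leave alone. Origin under its middle.
- sandal1: The other sandal, the same size: leave alone.
- calculator: Desk calculator, 130 by 75 by 17 mm, at the right: leave alone. Origin under its centre.
- can: Tin can, 74 mm across, 110 mm high, at the right: leave alone. Origin under its centre.

How it is judged:
By the outcome, as a careful person would: the job done as asked, in the order asked, and still so for the second after the job is handed in, with the robot touching nothing.
It also fails if it takes over 42 s, if anything falls off the work surface, if the arm or the gripper's body presses on something with over 40 N, if the wrist force passes 120 N, or if a joint passes its speed limit or range.

### The arm

A 6-joint arm with a two-finger parallel gripper is mounted at the origin on the work surface. World frame = base frame: x ahead of the robot, y to its left, z up, the work surface at z = 0. Lengths are in m, angles in rad, forces in N, time in s.
With the tool pointing down it reaches from about 0.425 to 0.95 m from the base axis. Payload 3.5 kg.
Tool frame: the origin (TCP) lies at the centre of the arm's flange, where the gripper is bolted on; the fingertips stand 173 mm ahead of it and the grasp point (between the pads) lies 155 mm ahead of it (ctrl.tcp_to_grasp is the distance from the TCP to the grasp point, in m); z points along the fingers, x is the direction in which the jaws open and shut, and the axes are right-handed (so a half turn about z gives the same grasp; the last joint's range is limited). The gripper opens to 85 mm and grips with 20 to 120 N. Pads are 22 mm wide; open, the fingers measure 114 mm over their backs; the gripper's body (76 mm by 85 mm) begins 54 mm behind the grasp point. The pads swing forward as they close: fully open they stand 13 mm farther back than shut.
Start: joints at [1.027, 0.286, 1.577, -0, 1.279, -0.15], TCP at [0.259, 0.623, 0.405] pointing down, gripper open.
Joint ranges: [-2.77, 2.77], [-0.9, 2.22], [0.21, 2.48], [-1.53, 4.67], [0.24, 2.81], [-2.84, 2.84]. Speed limits (rad/s): [2.79, 2.79, 3.14, 3.14, 3.14, 3.14].

### API

Orientations are given as a unit quaternion [x, y, z, w].
In Python, from plant import readout, imaging, ctrl, spotter gives the robot as it stands.
- The arm moves only by the tool apply_moves, never from a script. Its argument "steps" is a list of rows, each an object of numbers: "tx", "ty", "tz": the shift along the tool's x, y, z in mm; "wx", "wy", "wz": the turn, a rotation vector about the tool's x, y, z in rad. In form: [{"tx": .., "ty": .., "tz": .., "wx": .., "wy": .., "wz": ..}, ...]. A call has 1 to 12 rows; each row is the pose to reach, as a shift and turn from the pose commanded when the call began, along the tool's axes at that moment; what a row does not reach only later rows make up. A row lasts 1/10 s, in which the tool goes at most 50 mm and 8.59 degrees, less where a joint would pass 70% of its speed; a pose out of reach is approached as far as the arm can. A call with a gripper value outside its range is refused whole. "hand" is the opening, from 0 (shut) to 1 (fully open), set as the call begins (left out, the last holds). The fingers move at their own pace and stop on an object; "force" is the grip in N (left out, the last holds). Time passes only in rows, so rows that repeat a pose let the fingers close. It gives the time, the measured TCP pose, the force and the opening at its end, in the units of the state.
- readout.get_state(): the state, without advancing time (a new reading comes with each control period).
- imaging.read_camera(name): name is "side" or "top" or "wrist"; returns a dict with "img" (400x640x3 uint8, red, green, blue), "vfov" (degrees; the focal length in pixels is half the picture's height over the tangent of half this angle, whatever the lens; pixels are square), "cx", "cy" (the principal point, pixels), "R" (3x3) and "t" (3): a world point X has camera coordinates R X + t; the wrist camera has in their place "tool_from_camera" (4x4, takes a point from camera to tool coordinates, whose origin is the TCP and whose axes are the tool frame's). Camera axes: x right, y down, z forward; pixel columns grow to the right and rows downward; lengths in m; the calibration is good to about 2 mm. A picture is of the moment at which its call begins: read the wrist's pose just before it. There is no depth.
- ctrl.sign_off(): hands the job in, once; it reports no verdict.
Trained networks look in the newest picture that a camera, given by its name, has taken for a name from the list of things; names that differ only in an ending like _2 or _b are one class to them, and where a whole thing is asked for, a point or a joint stands for the part that bears it (a point fixed in the world has none). Each returns a list of dicts, best first, with "confidence" (0 to 1); they miss things now and then, are a little off and sometimes report something else, mostly with a low value. They report only what shows in the picture. A call takes as long as a camera call.
- spotter.trace(camera, label): "region" (400x640 bool, what is visible of it) and "uv" ([column, row] in pixels, amid what is visible of it).
The state is a dict: "time": time; "qpos": joint angles; "dq": joint speeds; "joint_efforts": joint torques, N m; "eef_pos": TCP position; "tcp_rot": TCP orientation; "contact_force": force on the tool from outside, world axes, zero at the start; "wrist_torque": the same for the moment, N m; "opening": opening from 0.0 (shut) to 1.0 (fully open).
Only numpy, scipy, OpenCV 4.12 (cv2) and the standard library are available. Lean on these libraries where they do the work, as an engineer would, in place of code of your own. Each camera call takes 0.05 s, during which the arm holds its last target.

## Working session

There is one attempt and no reset: what is moved stays moved. The work goes in short steps, Python scripts to look and compute and a tool call to move; the robot and the scene stay as the last step left them, time stands still between calls to the robot, and variables do not carry over. Pictures are saved under pics/ and viewed, and the job is handed in when it is done.

Besides the shell and the picture viewer there is one more tool, called by a JSON object that holds its "api" and its "payload", one argument or row to a line. apply_moves: Moves the arm, as the interface text tells. Its arguments: {"type":"object","properties":{"steps":{"type":"array","items":{"type":"object","properties":{"tx":{"type":"number"},"ty":{"type":"number"},"tz":{"type":"number"},"wx":{"type":"number"},"wy":{"type":"number"},"wz":{"type":"number"}}}},"hand":{"type":"number"},"force":{"type":"number"}},"required":["steps"]}

```bash
mkdir -p pics; ls; python3 - <<'E'
from plant import readout, imaging, ctrl, spotter
import cv2,numpy as np
s=readout.get_state(); print(s)
for n in ["side","top","wrist"]:
    c=imaging.read_camera(n); cv2.imwrite(f"pics/{n}0.png",c["img"][:,:,::-1])
    print(n,{k:v for k,v in c.items() if k!="img"})
    for l in ["change_box","lid_edge","lid_bar","lip","pin_top","lid_hinge","jar","tumbler","stamp"]:
        r=spotter.trace(n,l); print(l,[(np.round(d["uv"],1).tolist(),round(d["confidence"],2),int(d["region"].sum())) for d in r[:2]])
E
```

```text
pics
{'time': 0.0, 'qpos': array([ 1.02698540e+00,  2.87194331e-01,  1.57819472e+00, -9.27886121e-06,
        1.27860484e+00, -1.50001645e-01]), 'dq': array([-0.00116425, -0.00107955, -0.00018475, -0.00018424,  0.00052474,
       -0.00027937]), 'joint_efforts': array([-8.98299477e-04, -4.05964887e+01, -2.92627466e+01, -2.06108748e-04,
        5.76778097e-03,  3.74026058e-06]), 'eef_pos': array([0.25884468, 0.62312198, 0.40331798]), 'tcp_rot': array([ 8.31776537e-01,  5.55109315e-01, -1.08514813e-03,  5.13774027e-04]), 'contact_force': array([ 0.06017707, -0.33001059, -0.34352638]), 'wrist_torque': array([ 0.0249134 , -0.04736711,  0.00374275]), 'opening': 0.9980246198829408}
side {'vfov': 42.62588136677344, 'cx': 321.6467038951416, 'cy': 208.03775982300397, 'R': array([[ 0.90257282, -0.43021613,  0.01662493],
       [-0.26798283, -0.59159911, -0.7603918 ],
       [ 0.33696811,  0.68185378, -0.64925181]]), 't': array([-0.46257613,  0.21634992,  1.4796473 ])}
change_box [([356.8, 242.1], 0.84, 1759)]
lid_edge [([404.6, 248.9], 0.69, 214), ([339.2, 235.8], 0.62, 313)]
lid_bar [([341.4, 
[... 709 characters left out ...]
pin_top []
lid_hinge [([363.4, 207.1], 0.55, 257)]
jar [([409.4, 193.4], 0.74, 628), ([359.3, 202.6], 0.26, 340)]
tumbler [([330.5, 166.9], 0.66, 389)]
stamp []
wrist {'vfov': 67.6186059372725, 'cx': 320.9501873182044, 'cy': 199.6866131406783, 'tool_from_camera': array([[ 9.99999379e-01,  3.29633189e-04, -1.06478845e-03,
         7.47601583e-04],
       [-3.15689219e-05,  9.63264174e-01,  2.68555637e-01,
        -6.84227594e-02],
       [ 1.11419741e-03, -2.68555437e-01,  9.63263586e-01,
         3.12276417e-02],
       [ 0.00000000e+00,  0.00000000e+00,  0.00000000e+00,
         1.00000000e+00]])}
change_box []
lid_edge []
lid_bar []
lip []
pin_top []
lid_hinge []
jar []
tumbler []
stamp []
```

```bash
python3 - <<'E'
import cv2
a=cv2.imread("pics/side0.png")[170:370,270:500]; cv2.imwrite("pics/sidecrop0.png",cv2.resize(a,None,fx=3,fy=3,interpolation=cv2.INTER_CUBIC))
a=cv2.imread("pics/top0.png")[120:270,270:460]; cv2.imwrite("pics/topcrop0.png",cv2.resize(a,None,fx=4,fy=4,interpolation=cv2.INTER_CUBIC))
E
```

```text
(no output)
```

View pics/side0.png

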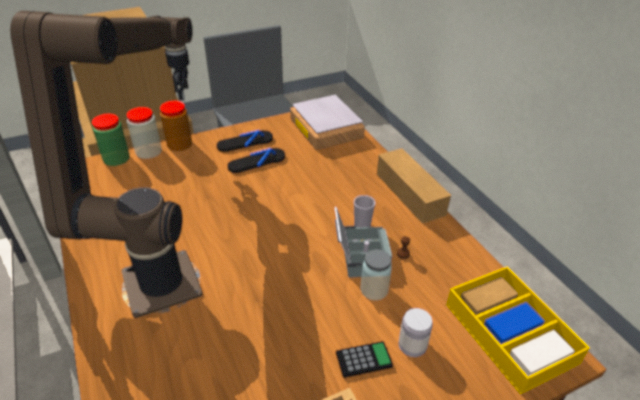

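View pics/top0.png

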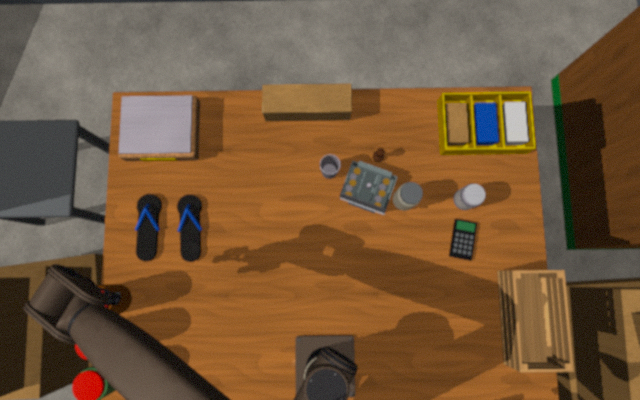

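```bash
sleep 1
```

```text
(no output)
```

View pics/sidecrop0.png

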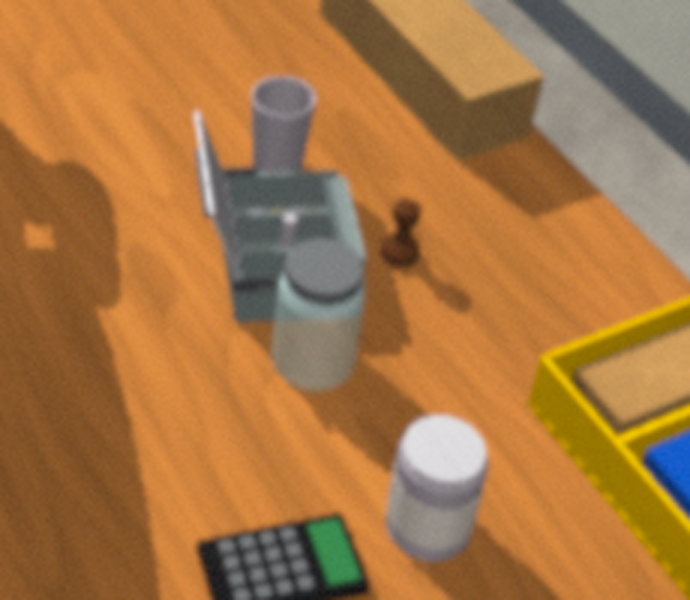

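View pics/topcrop0.png

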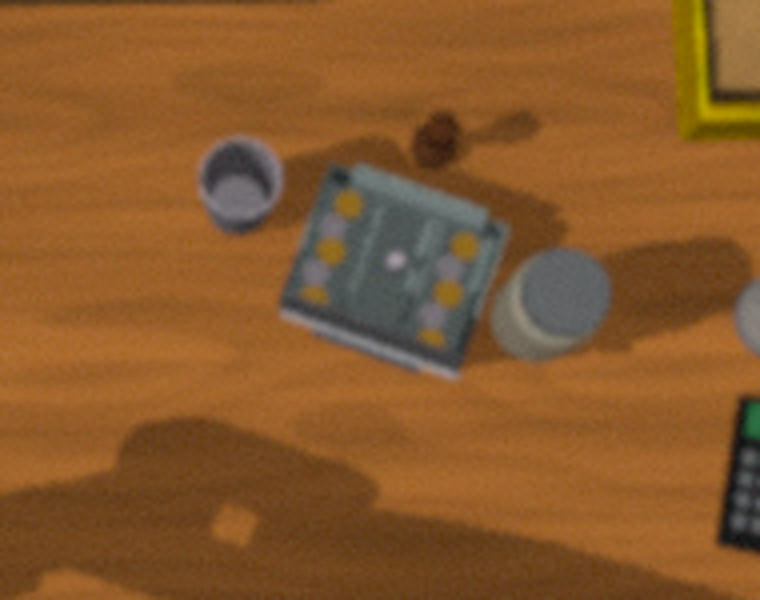

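```bash
cat > h.py <<'E'
import numpy as np
from plant import readout, imaging, ctrl, spotter
from scipy.spatial.transform import Rotation as Ro
import cv2
def foc(c): return 200/np.tan(np.radians(c["vfov"])/2)
def ray(c,uv,st=None):
    f=foc(c); d=np.array([(uv[0]-c["cx"])/f,(uv[1]-c["cy"])/f,1])
    if "R" in c: return -c["R"].T@c["t"], c["R"].T@d
    T=c["tool_from_camera"]; W=Ro.from_quat(st["tcp_rot"]).as_matrix()
    return st["eef_pos"]+W@T[:3,3], W@T[:3,:3]@d
def atz(c,uv,z,st=None):
    o,d=ray(c,uv,st); return o+d*(z-o[2])/d[2]
def proj(c,X,st=None):
    X=np.atleast_2d(X)
    if "R" in c: P=X@c["R"].T+c["t"]
    else:
        T=c["tool_from_camera"]; W=Ro.from_quat(st["tcp_rot"]).as_matrix()
        P=((X-st["eef_pos"])@W-T[:3,3])@T[:3,:3]
    f=foc(c); return np.c_[P[:,0]/P[:,2]*f+c["cx"],P[:,1]/P[:,2]*f+c["cy"]]
def boxpt(pose,P):
    x,y,a=pose; P=np.atleast_2d(P); c,s=np.cos(a),np.sin(a)
    return np.c_[x+c*P[:,0]-s*P[:,1], y+s*P[:,0]+c*P[:,1], P[:,2]]
def lidpt(th,sl,r,y,n=0): # r from hinge, n outer-normal offset
    return [-.060+sl+r*np.cos(th)-n*np.sin(th), y, .052+r*np.sin(th)+n*np.cos(th)]
E
python3 - <<'E'
from h import *
c=imaging.read_camera("top")
cr=lambda u,v:(270+u/4,120+v/4)
for n,p,z in [("pin",cr(397,260),.062),("FL",cr(332,165),.05),("FR",cr(508,230),.05),("lidL",cr(283,312),.13),("lidR",cr(458,375),.13),("tumb",cr(240,165),.1),("jar",cr(562,290),.13),("stamp",cr(438,130),.06)]:
    print(n,atz(c,p,z).round(3))
cs=imaging.read_camera("side")
print(atz(cs,(270+290/3,170+218/3),.062).round(3))
E
```

```text
pin [ 0.584 -0.156  0.062]
FL [ 0.668 -0.105  0.05 ]
FR [ 0.611 -0.251  0.05 ]
lidL [ 0.53  -0.058  0.13 ]
lidR [ 0.479 -0.194  0.13 ]
tumb [ 0.657 -0.027  0.1  ]
jar [ 0.545 -0.278  0.13 ]
stamp [ 0.695 -0.194  0.06 ]
[ 0.587 -0.155  0.062]
```

```bash
cat >> h.py <<'E'
def togo(target, yaw=None, st=None):
    """tool frame shift (mm) to TCP world target, and yaw change about world z -> wz"""
    st=st or readout.get_state(); W=Ro.from_quat(st["tcp_rot"]).as_matrix()
    d=(W.T@(np.array(target)-st["eef_pos"])*1000)
    cur=np.arctan2(W[1,0],W[0,0])
    return d.round(1), "toolx angle",cur.round(4), "z",W[:,2].round(4)
E
python3 - <<'E'
from h import *
print(togo((.48,.30,.40))); print(togo((.49,-.121,.40)))
E
```

```text
(array([-213.8,  328.2,    4.7]), 'toolx angle', np.float64(1.177), 'z', array([-0.,  0., -1.]))
(array([-598.7,  498.9,    4.7]), 'toolx angle', np.float64(1.177), 'z', array([-0.,  0., -1.]))
```

{"api": "apply_moves", "payload": {
  "steps": [
    {"tx": -25,"ty": 38},
    {"tx": -50,"ty": 76},
    {"tx": -76,"ty": 117},
    {"tx": -102,"ty": 157},
    {"tx": -130,"ty": 200},
    {"tx": -156,"ty": 240},
    {"tx": -185,"ty": 284},
    {"tx": -214,"ty": 328},
    {"tx": -250,"ty": 345},
    {"tx": -290,"ty": 362},
    {"tx": -335,"ty": 382},
    {"tx": -380,"ty": 402}
  ],
  "hand": 0
}}

```text
$.steps[0]: bad value
```

```bash
python3 - <<'E'
from h import *
s=readout.get_state();print(s["time"],s["eef_pos"],s["opening"],s["qpos"]); print(togo((.49,-.121,.40)))
E
```

```text
1.6 [0.2589553  0.62335364 0.40473309] 1.0018757446077233 [ 1.02702031e+00  2.86322504e-01  1.57665713e+00  1.69127492e-05
  1.27860302e+00 -1.50014265e-01]
(array([-598.7,  498.9,    4.7]), 'toolx angle', np.float64(1.177), 'z', array([-0.,  0., -1.]))
```

{"api": "apply_moves", "payload": {
  "steps": [
    {"tx": -25,"ty": 38,"tz": 0,"wx": 0,"wy": 0,"wz": 0},
    {"tx": -50,"ty": 76,"tz": 0,"wx": 0,"wy": 0,"wz": 0},
    {"tx": -76,"ty": 117,"tz": 0,"wx": 0,"wy": 0,"wz": 0},
    {"tx": -102,"ty": 157,"tz": 0,"wx": 0,"wy": 0,"wz": 0},
    {"tx": -130,"ty": 200,"tz": 0,"wx": 0,"wy": 0,"wz": 0},
    {"tx": -156,"ty": 240,"tz": 0,"wx": 0,"wy": 0,"wz": 0},
    {"tx": -185,"ty": 284,"tz": 0,"wx": 0,"wy": 0,"wz": 0},
    {"tx": -214,"ty": 328,"tz": 0,"wx": 0,"wy": 0,"wz": 0},
    {"tx": -250,"ty": 345,"tz": 0,"wx": 0,"wy": 0,"wz": 0},
    {"tx": -290,"ty": 362,"tz": 0,"wx": 0,"wy": 0,"wz": 0},
    {"tx": -335,"ty": 382,"tz": 0,"wx": 0,"wy": 0,"wz": 0},
    {"tx": -380,"ty": 402,"tz": 0,"wx": 0,"wy": 0,"wz": 0}
  ],
  "hand": 0
}}

```text
time: 2.8
eef_pos: [0.4841, 0.1165, 0.405]
tcp_rot: [0.832, 0.555, 0.0, 0.0]
contact_force: [0.9, -0.5, 0.7]
opening: 0.001
```

```bash
python3 - <<'E'
from h import *
s=readout.get_state();print(s["time"],s["eef_pos"],s["opening"],s["qpos"]); print(togo((.49,-.121,.40)))
E
```

```text
2.8 [0.48407542 0.11646185 0.40498927] 0.0013684738056966444 [ 3.20346449e-02 -1.11887922e-01  2.00267885e+00 -3.37501024e-05
  1.24998559e+00 -1.14549031e+00]
(array([-217.1,   96.5,    5. ]), 'toolx angle', np.float64(1.1775), 'z', array([ 8.e-04, -0.e+00, -1.e+00]))
```

{"api": "apply_moves", "payload": {
  "steps": [
    {"tx": -44,"ty": 19,"tz": 0,"wx": 0,"wy": 0,"wz": 0},
    {"tx": -88,"ty": 38,"tz": 0,"wx": 0,"wy": 0,"wz": 0},
    {"tx": -132,"ty": 57,"tz": 0,"wx": 0,"wy": 0,"wz": 0},
    {"tx": -176,"ty": 78,"tz": 0,"wx": 0,"wy": 0,"wz": -0.03},
    {"tx": -217,"ty": 97,"tz": 0,"wx": 0,"wy": 0,"wz": -0.03},
    {"tx": -217,"ty": 97,"tz": 0,"wx": 0,"wy": 0,"wz": -0.03},
    {"tx": -217,"ty": 97,"tz": 0,"wx": 0,"wy": 0,"wz": -0.03}
  ]
}}

```text
time: 3.5
eef_pos: [0.4906, -0.1203, 0.4047]
tcp_rot: [0.824, 0.566, 0.0, -0.0]
contact_force: [-0.3, 0.7, 0.2]
opening: -0.002
```

```bash
python3 - <<'E'
from h import *
s=readout.get_state();print(s["time"],s["eef_pos"],s["opening"],s["qpos"])
n="wrist";c=imaging.read_camera(n); cv2.imwrite(f"pics/{n}1.png",c["img"][:,:,::-1])
for l in ["lid_edge","pin_top","lid_bar","lip"]:
        r=spotter.trace(n,l); print(l,[(np.round(d["uv"],1).tolist(),round(d["confidence"],2),int(d["region"].sum())) for d in r[:2]])
E
```

```text
3.5 [ 0.49056871 -0.12025107  0.40472933] -0.0020500984877031524 [-4.41586337e-01 -9.41082261e-02  1.98689212e+00  5.61473583e-04
  1.24917611e+00 -1.64617570e+00]
lid_edge [([322.6, 216.0], 0.57, 2118)]
pin_top [([41.5, 205.7], 0.44, 6347)]
lid_bar [([320.5, 212.7], 0.59, 2105)]
lip [([323.7, 234.6], 0.81, 8255)]
```

View pics/wrist1.png

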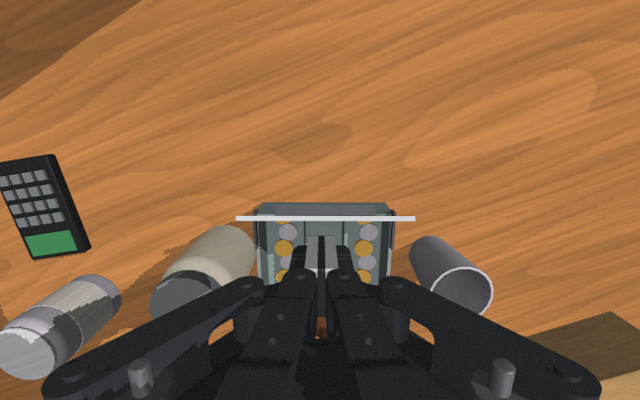

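```bash
python3 - <<'E'
from h import *
s=readout.get_state(); c=imaging.read_camera("wrist")
for z in (.146,.149):
    A=atz(c,(236.5,218.5),z,s);B=atz(c,(415.5,218),z,s); d=B-A; print(A,B,np.linalg.norm(d),"yaw",-np.arctan2(d[0],d[1]),"mid",(A+B)/2)
A=atz(c,(258,205),.05,s);B=atz(c,(391,205),.05,s); d=B-A; print(A,B,np.linalg.norm(d),"yaw",-np.arctan2(d[0],d[1]),"mid",(A+B)/2)
from scipy.optimize import minimize
ct=imaging.read_camera("top"); cs=imaging.read_camera("side")
for yaw in(-.36,):
  pose=(.584,-.156,yaw)
  P=[[-.064,-.08,.05],[-.064,.08,.05],[.064,.08,.05],[.064,-.08,.05],[0,0,.062]]
  for nm,cc in(("wrist",c),("top",ct),("side",cs)):
    im=cv2.cvtColor(cc["img"],cv2.COLOR_RGB2BGR)
    k=1 if nm=="wrist" else 4
    im=cv2.resize(im,None,fx=k,fy=k,interpolation=cv2.INTER_CUBIC)
    L=[lidpt(t,0,.097,y) for t in(1.57,1.7,1.85) for y in(-.073,.073)]
    for X,col in((P,(0,0,255)),(L,(0,255,0))):
      for u in proj(cc,boxpt(pose,X),s): cv2.circle(im,tuple(int(q*k) for q in u),2,col,-1)
    if nm=="top": im=im[480:1080,1080:1840]
    if nm=="side": im=im[680:1280,1160:1860]
    cv2.imwrite(f"pics/{nm}_ov1.png",im)
E
```

```text
[ 0.47695592 -0.18495286  0.146     ] [ 0.52745798 -0.05004906  0.146     ] 0.1440468380215111 yaw -0.358206006171097 mid [ 0.50220695 -0.11750096  0.146     ]
[ 0.47629764 -0.18374222  0.149     ] [ 0.52613375 -0.05061734  0.149     ] 0.142147364174749 yaw -0.3582060061710966 mid [ 0.5012157  -0.11717978  0.149     ]
[ 0.49196095 -0.19410269  0.05      ] [ 0.5450783  -0.05349823  0.05      ] 0.15030325183086546 yaw -0.3612044698680321 mid [ 0.51851962 -0.12380046  0.05      ]
```

View pics/wrist_ov1.png

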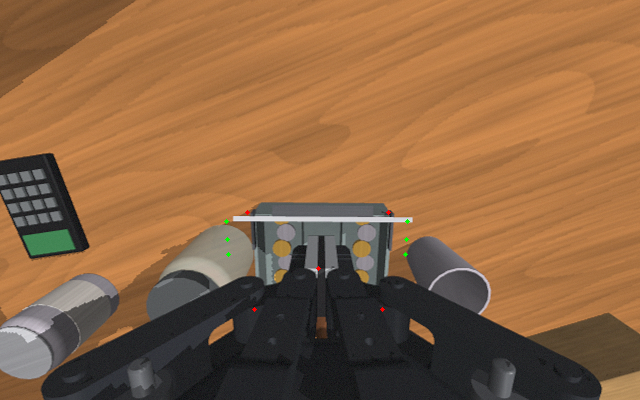

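View pics/top_ov1.png

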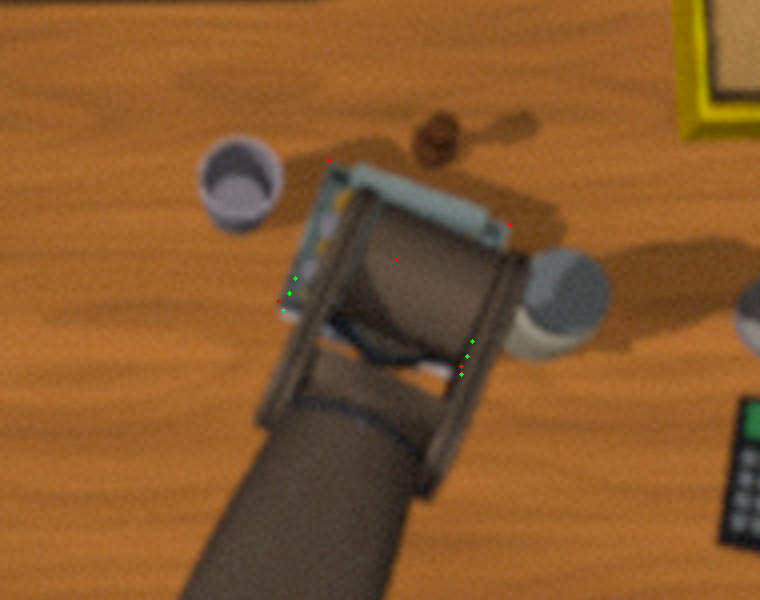

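View pics/side_ov1.png

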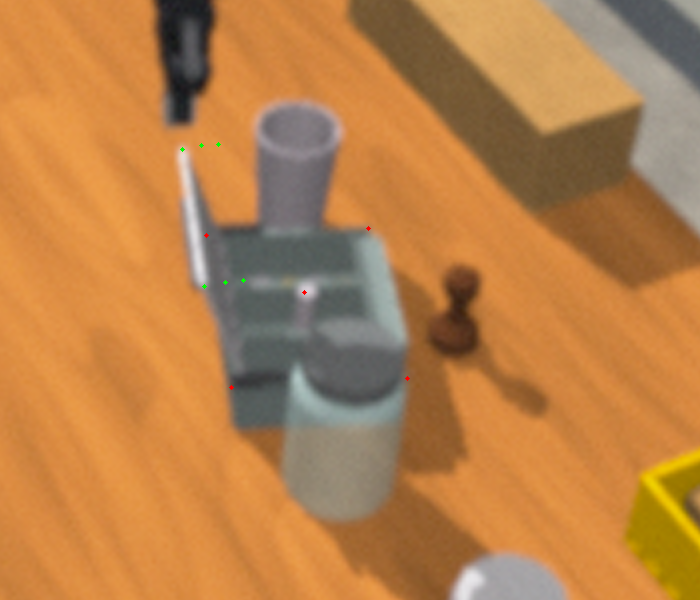

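```bash
python3 - <<'E'
from h import *
from scipy.optimize import least_squares
s=readout.get_state(); c=imaging.read_camera("wrist")
im=cv2.imread("pics/wrist1.png")[190:300,220:430]; cv2.imwrite("pics/w1c.png",cv2.resize(im,None,fx=3.6,fy=3.6,interpolation=cv2.INTER_CUBIC))
ct=imaging.read_camera("top"); cs=imaging.read_camera("side")
cr=lambda u,v:(270+u/4,120+v/4); cd=lambda u,v:(290+u/4,170+v/4)
obs=[(c,[-.064,-.08,0],(258,204.5),1),(c,[-.064,.08,0],(390,204.5),1),
(ct,[.064,.08,.05],cr(332,164),3),(ct,[.064,-.08,.05],cr(508,229),3),(ct,[0,0,.062],cr(397,260),3),(cs,[0,0,.060],cd(307,292),2)]
lid=[(c,-.073,(236.5,218.5),1),(c,.073,(415.5,218),1),(cs,.073,cd(182,152),2),(cs,-.073,cd(203,285),2)]
def f(p):
    r=[]
    for cc,X,uv,w in obs: r+=list((proj(cc,boxpt(p[:3],X),s)[0]-uv)*w)
    for cc,y,uv,w in lid: r+=list((proj(cc,boxpt(p[:3],lidpt(p[3],0,.097,y)),s)[0]-uv)*w)
    return r
o=least_squares(f,[.584,-.156,-.36,1.8],loss="soft_l1"); print(o.x.round(4)); print(np.array(f(o.x)).round(1).reshape(-1,2))
E
```

```text
[ 0.586  -0.1544 -0.3858  1.8815]
[[ 2.4 -4.7]
 [-6.6 -1.9]
 [-1.1 -5.3]
 [ 1.  -3.2]
 [-1.9 -1.8]
 [-0.7  0.3]
 [-3.4 -1.1]
 [-2.6  3.5]
 [ 0.  -2.7]
 [-2.1 -1. ]]
```

View pics/w1c.png

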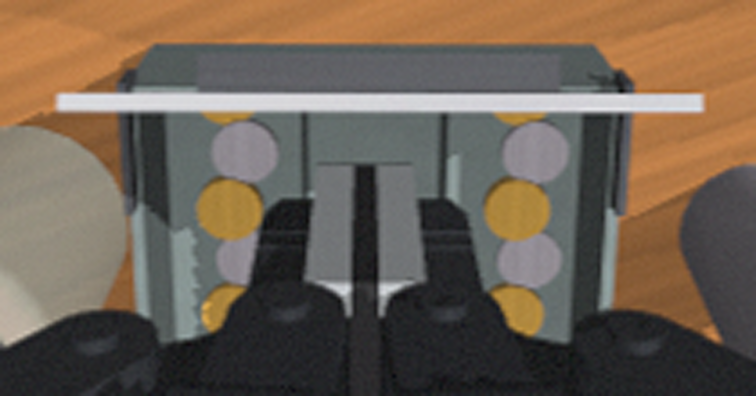

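{"api": "apply_moves", "payload": {
  "steps": [
    {"tx": 5,"ty": -25,"tz": 0,"wx": 0,"wy": 0,"wz": 0},
    {"tx": 5,"ty": -25,"tz": 35,"wx": 0,"wy": 0,"wz": 0},
    {"tx": 5,"ty": -25,"tz": 70,"wx": 0,"wy": 0,"wz": 0},
    {"tx": 5,"ty": -25,"tz": 102,"wx": 0,"wy": 0,"wz": 0},
    {"tx": 5,"ty": -25,"tz": 102,"wx": 0,"wy": 0,"wz": 0},
    {"tx": 5,"ty": -25,"tz": 102,"wx": 0,"wy": 0,"wz": 0}
  ]
}}

```text
time: 4.65
eef_pos: [0.4693, -0.1059, 0.303]
tcp_rot: [0.823, 0.568, -0.0, -0.0]
contact_force: [0.3, 0.5, -0.4]
opening: 0.001
```

```bash
cat >> h.py <<'E'
BOX=(.586,-.153,-.365)
def tipbox(st=None):
    st=st or readout.get_state(); W=Ro.from_quat(st["tcp_rot"]).as_matrix()
    t=st["eef_pos"]+W[:,2]*.173; x,y,a=BOX; d=t-[x,y,0]; c,s=np.cos(a),np.sin(a)
    return np.array([c*d[0]+s*d[1],-s*d[0]+c*d[1],t[2]])*1000
def snap(tag,names=("side","wrist")):
    st=readout.get_state(); print("t",round(st["time"],2),"tipbox mm",tipbox(st).round(1),"F",st["contact_force"].round(2))
    out=[]
    for n in names:
        c=imaging.read_camera(n); im=np.ascontiguousarray(c["img"][:,:,::-1])
        if n=="side": im=cv2.resize(im[185:305,300:440],(700,600),interpolation=cv2.INTER_CUBIC)
        if n=="top": im=cv2.resize(im[150:240,310:430],(800,600),interpolation=cv2.INTER_CUBIC)
        cv2.imwrite(f"pics/{n}_{tag}.png",im)
E
python3 - <<'E'
from h import *
snap("2")
E
```

```text
t 4.65 tipbox mm [-126.     2.3  130. ] F [ 0.28  0.52 -0.41]
```

View pics/side_2.png

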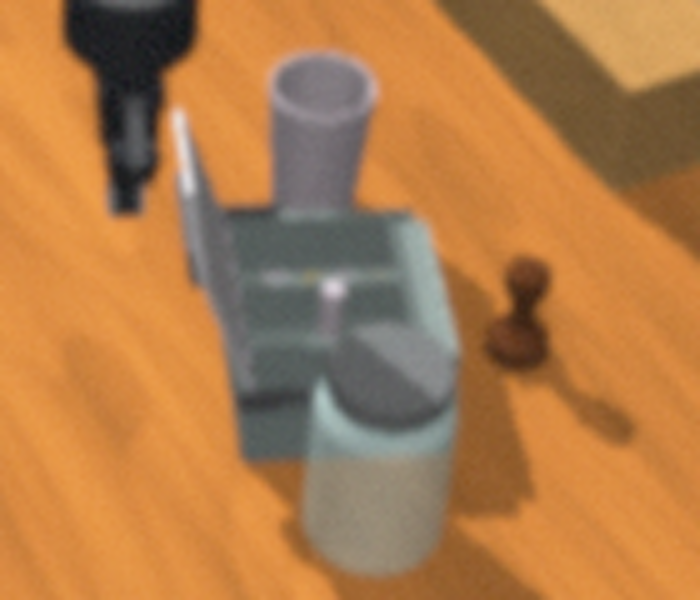

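View pics/wrist_2.png

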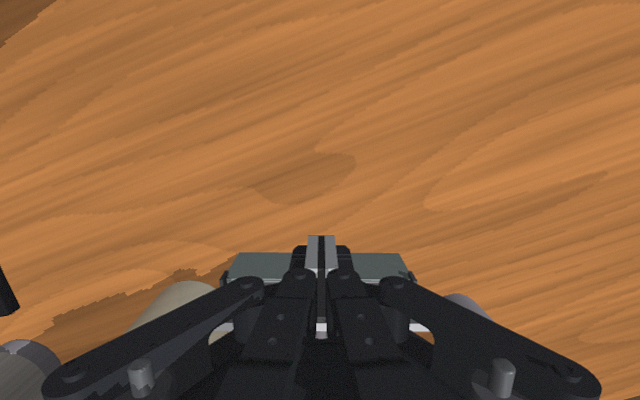

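{"api": "apply_moves", "payload": {
  "steps": [
    {"tx": 0,"ty": 8,"tz": 0,"wx": 0,"wy": 0,"wz": 0},
    {"tx": 0,"ty": 15,"tz": 0,"wx": 0,"wy": 0,"wz": 0},
    {"tx": 0,"ty": 21,"tz": 0,"wx": 0,"wy": 0,"wz": 0},
    {"tx": 0,"ty": 26,"tz": 0,"wx": 0,"wy": 0,"wz": 0},
    {"tx": 0,"ty": 31,"tz": -1,"wx": 0,"wy": 0,"wz": 0},
    {"tx": 0,"ty": 36,"tz": -2,"wx": 0,"wy": 0,"wz": 0},
    {"tx": 0,"ty": 41,"tz": -3,"wx": 0,"wy": 0,"wz": 0},
    {"tx": 0,"ty": 46,"tz": -4,"wx": 0,"wy": 0,"wz": 0},
    {"tx": 0,"ty": 50,"tz": -4,"wx": 0,"wy": 0,"wz": 0}
  ]
}}

```text
time: 5.65
eef_pos: [0.5163, -0.1238, 0.3068]
tcp_rot: [0.823, 0.568, 0.0, 0.0]
contact_force: [-0.6, 1.2, -0.6]
opening: 0.0
```

```bash
python3 - <<'E'
from h import *
snap("3",("side",))
E
```

```text
t 5.65 tipbox mm [-75.5   2.4 133.8] F [-0.58  1.22 -0.57]
```

View pics/side_3.png

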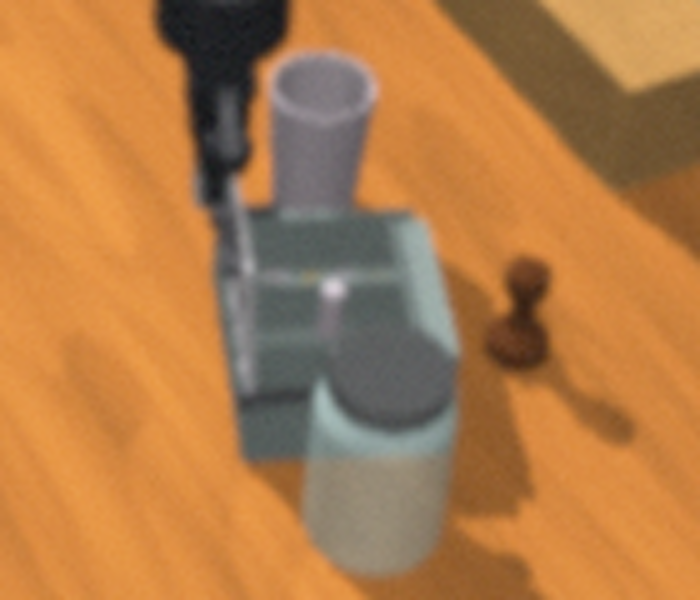

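{"api": "apply_moves", "payload": {
  "steps": [
    {"tx": 0,"ty": 6,"tz": -1,"wx": 0,"wy": 0,"wz": 0},
    {"tx": 0,"ty": 12,"tz": -2,"wx": 0,"wy": 0,"wz": 0},
    {"tx": 0,"ty": 18,"tz": -2,"wx": 0,"wy": 0,"wz": 0},
    {"tx": 0,"ty": 24,"tz": -1,"wx": 0,"wy": 0,"wz": 0},
    {"tx": 0,"ty": 30,"tz": 0,"wx": 0,"wy": 0,"wz": 0},
    {"tx": 0,"ty": 36,"tz": 2,"wx": 0,"wy": 0,"wz": 0},
    {"tx": 0,"ty": 42,"tz": 4,"wx": 0,"wy": 0,"wz": 0},
    {"tx": 0,"ty": 48,"tz": 7,"wx": 0,"wy": 0,"wz": 0},
    {"tx": 0,"ty": 53,"tz": 11,"wx": 0,"wy": 0,"wz": 0},
    {"tx": 0,"ty": 58,"tz": 15,"wx": 0,"wy": 0,"wz": 0},
    {"tx": 0,"ty": 62,"tz": 18,"wx": 0,"wy": 0,"wz": 0}
  ]
}}

```text
time: 6.8
eef_pos: [0.5743, -0.146, 0.2885]
tcp_rot: [0.823, 0.567, 0.0, 0.0]
contact_force: [1.2, 0.3, 0.9]
opening: -0.003
```

```bash
python3 - <<'E'
from h import *
snap("4",("side",))
E
```

```text
t 6.8 tipbox mm [-13.2   2.4 115.5] F [1.23 0.35 0.95]
```

View pics/side_4.png

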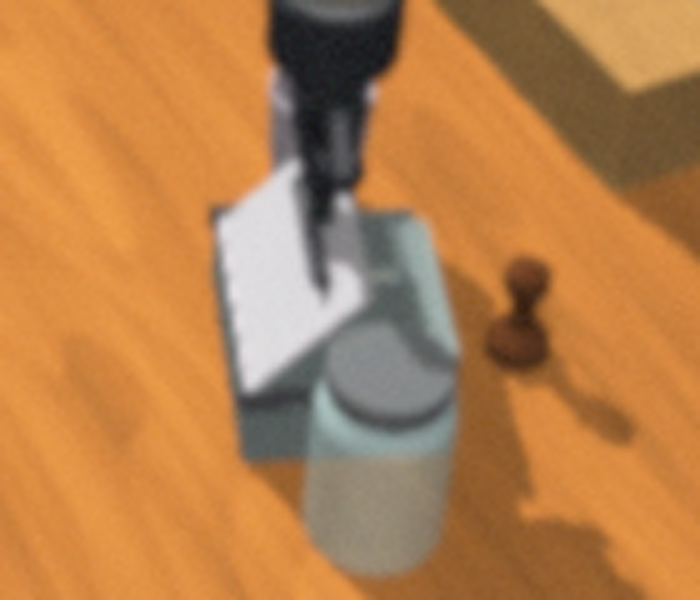

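{"api": "apply_moves", "payload": {
  "steps": [
    {"tx": 0,"ty": 4,"tz": 4,"wx": 0,"wy": 0,"wz": 0},
    {"tx": 0,"ty": 7,"tz": 8,"wx": 0,"wy": 0,"wz": 0},
    {"tx": 0,"ty": 10,"tz": 12,"wx": 0,"wy": 0,"wz": 0},
    {"tx": 0,"ty": 12,"tz": 16,"wx": 0,"wy": 0,"wz": 0},
    {"tx": 0,"ty": 13,"tz": 20,"wx": 0,"wy": 0,"wz": 0},
    {"tx": 0,"ty": 13,"tz": 20,"wx": 0,"wy": 0,"wz": 0}
  ]
}}

```text
time: 7.45
eef_pos: [0.5854, -0.1501, 0.2671]
tcp_rot: [0.823, 0.568, -0.001, -0.002]
contact_force: [-0.4, -0.2, -0.6]
opening: 0.001
```

```bash
python3 - <<'E'
from h import *
snap("5",("side",))
E
```

```text
t 7.45 tipbox mm [-2.3  2.6 94.1] F [-0.43 -0.16 -0.55]
```

View pics/side_5.png

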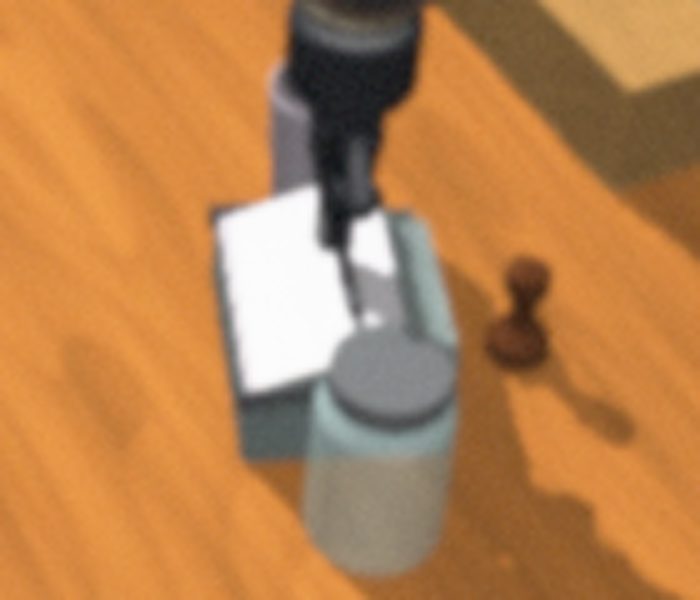

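{"api": "apply_moves", "payload": {
  "steps": [
    {"tx": 0,"ty": 0,"tz": -14,"wx": 0,"wy": 0,"wz": 0},
    {"tx": 0,"ty": -12,"tz": -14,"wx": 0,"wy": 0,"wz": 0},
    {"tx": 0,"ty": -24,"tz": -14,"wx": 0,"wy": 0,"wz": 0},
    {"tx": 0,"ty": -24,"tz": -14,"wx": 0,"wy": 0,"wz": 0}
  ]
}}

```text
time: 7.9
eef_pos: [0.5618, -0.1409, 0.2826]
tcp_rot: [0.823, 0.568, -0.0, -0.001]
contact_force: [-0.3, -0.9, -0.4]
opening: -0.005
```

```bash
python3 - <<'E'
from h import *
snap("6",("side","wrist"))
E
```

```text
t 7.9 tipbox mm [-27.2   2.7 109.6] F [-0.32 -0.87 -0.36]
```

View pics/side_6.png

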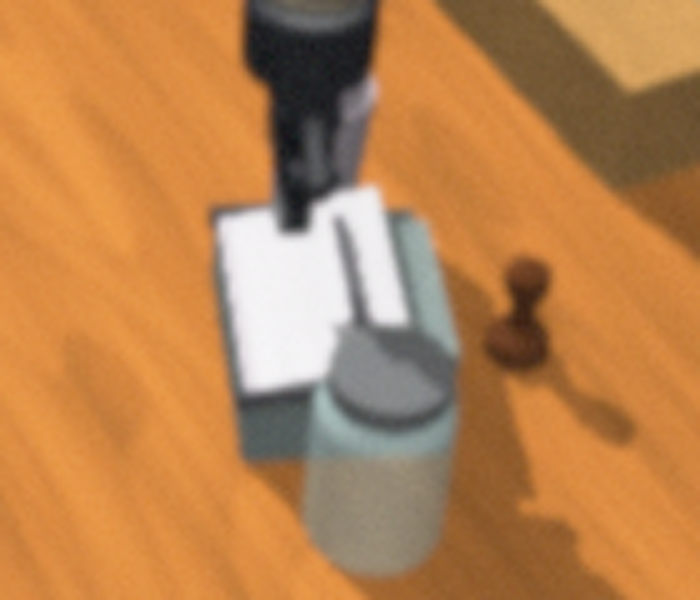

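View pics/wrist_6.png

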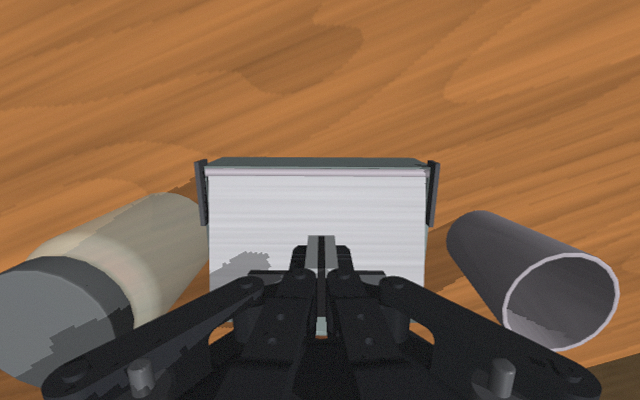

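```bash
python3 - <<'E'
from h import *
s=readout.get_state(); c=imaging.read_camera("wrist")
x,y,a=BOX
def tb(X):
    d=X-[x,y,0]; return (np.array([np.cos(a)*d[0]+np.sin(a)*d[1],-np.sin(a)*d[0]+np.cos(a)*d[1],X[2]])*1000).round(1)
for uv,z in [((316,172),.053),((222,157.5),0),((415,157.5),0),((196,160),.052),((439,160),.052),((205,225),.052),((433,225),.052),((209,172),.053),((425,175),.053)]: print(uv,tb(atz(c,uv,z,s)))
im=cv2.imread("pics/wrist_6.png")[145:245,180:450]; cv2.imwrite("pics/w6c.png",cv2.resize(im,None,fx=2.9,fy=2.9,interpolation=cv2.INTER_CUBIC))
E
```

```text
(316, 172) [-58.1  -0.3  53. ]
(222, 157.5) [-60.7 -80.3   0. ]
(415, 157.5) [-61.  82.   0.]
(196, 160) [-65.9 -80.6  52. ]
(439, 160) [-66.2  81.9  52. ]
(205, 225) [-19.7 -79.3  52. ]
(433, 225) [-20.   82.6  52. ]
(209, 172) [-58.  -72.3  53. ]
(425, 175) [-56.2  73.2  53. ]
```

View pics/w6c.png

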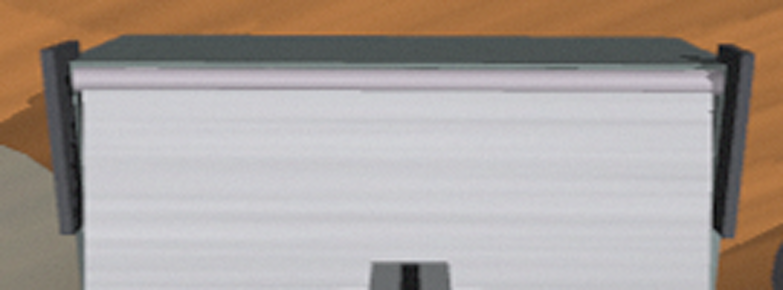

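{"api": "apply_moves", "payload": {
  "steps": [
    {"tx": -2,"ty": 7,"tz": 10,"wx": 0,"wy": 0,"wz": 0},
    {"tx": -2,"ty": 13,"tz": 20,"wx": 0,"wy": 0,"wz": 0},
    {"tx": -2,"ty": 13,"tz": 30,"wx": 0,"wy": 0,"wz": 0},
    {"tx": -2,"ty": 13,"tz": 36,"wx": 0,"wy": 0,"wz": 0},
    {"tx": -2,"ty": 13,"tz": 40,"wx": 0,"wy": 0,"wz": 0},
    {"tx": -2,"ty": 13,"tz": 42,"wx": 0,"wy": 0,"wz": 0},
    {"tx": -2,"ty": 13,"tz": 44,"wx": 0,"wy": 0,"wz": 0},
    {"tx": -2,"ty": 13,"tz": 44,"wx": 0,"wy": 0,"wz": 0}
  ]
}}

```text
time: 8.85
eef_pos: [0.575, -0.1483, 0.2388]
tcp_rot: [0.823, 0.568, 0.0, 0.0]
contact_force: [-0.8, 0.4, 0.5]
opening: 0.002
```

```bash
python3 - <<'E'
from h import *
snap("7",("side",))
E
```

```text
t 8.85 tipbox mm [-11.9   0.5  65.8] F [-0.76  0.36  0.51]
```

View pics/side_7.png

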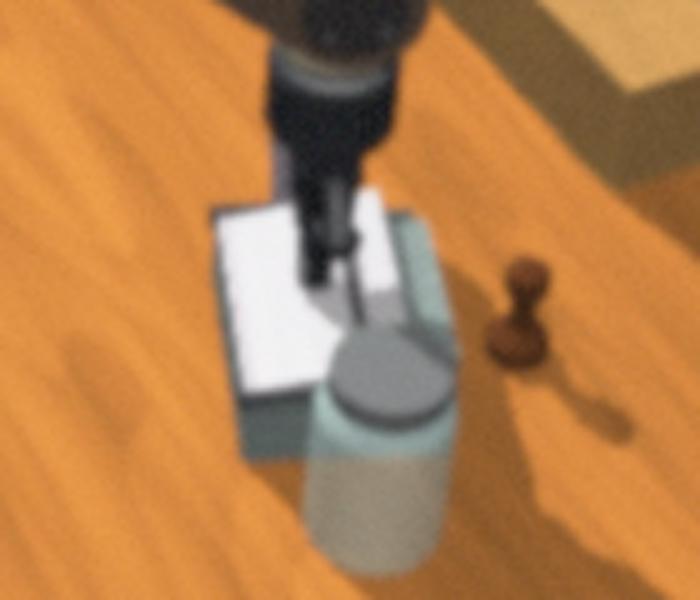

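{"api": "apply_moves", "payload": {
  "steps": [
    {"tx": 0,"ty": -1,"tz": 2,"wx": 0,"wy": 0,"wz": 0},
    {"tx": 0,"ty": -1,"tz": 4,"wx": 0,"wy": 0,"wz": 0},
    {"tx": 0,"ty": -1,"tz": 6,"wx": 0,"wy": 0,"wz": 0},
    {"tx": 0,"ty": -1,"tz": 8,"wx": 0,"wy": 0,"wz": 0},
    {"tx": 0,"ty": -1,"tz": 8,"wx": 0,"wy": 0,"wz": 0}
  ]
}}

```text
time: 9.4
eef_pos: [0.5743, -0.1481, 0.231]
tcp_rot: [0.823, 0.568, 0.0, 0.001]
contact_force: [1.6, 0.1, 2.2]
opening: 0.001
```

```bash
python3 - <<'E'
from h import *
snap("8",("side",))
E
```

```text
t 9.4 tipbox mm [-12.4   0.4  58. ] F [1.57 0.12 2.24]
```

{"api": "apply_moves", "payload": {
  "steps": [
    {"tx": 0,"ty": 0,"tz": 1,"wx": 0,"wy": 0,"wz": 0},
    {"tx": 0,"ty": 0,"tz": 2,"wx": 0,"wy": 0,"wz": 0},
    {"tx": 0,"ty": 0,"tz": 3,"wx": 0,"wy": 0,"wz": 0},
    {"tx": 0,"ty": 0,"tz": 3,"wx": 0,"wy": 0,"wz": 0}
  ]
}}

```text
time: 9.85
eef_pos: [0.5742, -0.1481, 0.228]
tcp_rot: [0.823, 0.568, 0.0, 0.0]
contact_force: [1.8, -0.7, 3.3]
opening: -0.001
```

```bash
python3 - <<'E'
from h import *
snap("9",("side","wrist"))
E
```

```text
t 9.85 tipbox mm [-12.6   0.4  55. ] F [ 1.77 -0.68  3.26]
```

View pics/side_9.png

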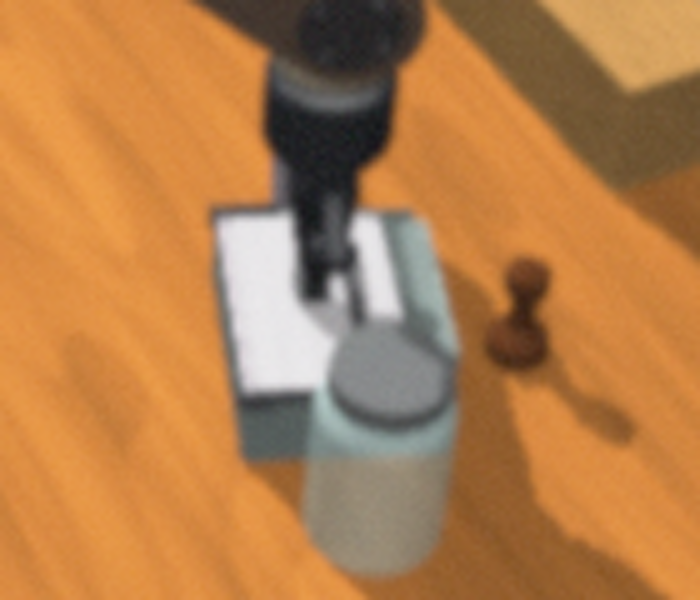

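{"api": "apply_moves", "payload": {
  "steps": [
    {"tx": 0,"ty": 0,"tz": 0.5,"wx": 0,"wy": 0,"wz": 0},
    {"tx": 0,"ty": 0,"tz": 1,"wx": 0,"wy": 0,"wz": 0},
    {"tx": 0,"ty": 0,"tz": 1,"wx": 0,"wy": 0,"wz": 0},
    {"tx": 0,"ty": 0,"tz": 1,"wx": 0,"wy": 0,"wz": 0}
  ]
}}

```text
time: 10.35
eef_pos: [0.5742, -0.1481, 0.2274]
tcp_rot: [0.823, 0.568, 0.0, 0.0]
contact_force: [1.5, -0.9, 6.1]
opening: 0.002
```

```bash
python3 - <<'E'
from h import *
print(tipbox(),readout.get_state()["contact_force"])
E
```

```text
[-12.61474147   0.40743707  54.37514471] [ 1.46489011 -0.90774666  6.08234123]
```

{"api": "apply_moves", "payload": {
  "steps": [
    {"tx": 0,"ty": 2,"tz": 0.3,"wx": 0,"wy": 0,"wz": 0},
    {"tx": 0,"ty": 4,"tz": 0.3,"wx": 0,"wy": 0,"wz": 0},
    {"tx": 0,"ty": 6,"tz": 0.3,"wx": 0,"wy": 0,"wz": 0},
    {"tx": 0,"ty": 8,"tz": 0.3,"wx": 0,"wy": 0,"wz": 0},
    {"tx": 0,"ty": 10,"tz": 0.3,"wx": 0,"wy": 0,"wz": 0},
    {"tx": 0,"ty": 10,"tz": 0.3,"wx": 0,"wy": 0,"wz": 0}
  ]
}}

```text
time: 10.95
eef_pos: [0.5828, -0.1513, 0.227]
tcp_rot: [0.823, 0.568, -0.002, -0.002]
contact_force: [-3.8, 0.9, 10.3]
opening: 0.002
```

```bash
python3 - <<'E'
from h import *
snap("10",("side","wrist"))
E
```

```text
t 10.95 tipbox mm [-4.6  0.4 54. ] F [-3.81  0.92 10.25]
```

View pics/side_10.png

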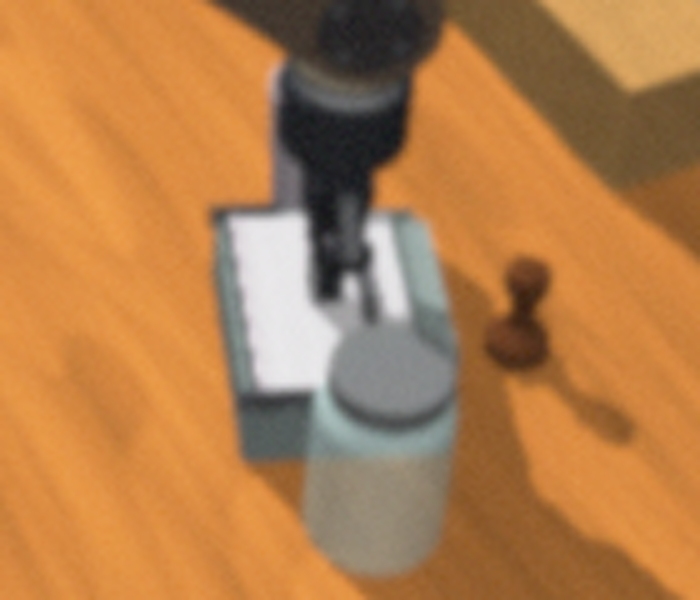

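View pics/wrist_10.png

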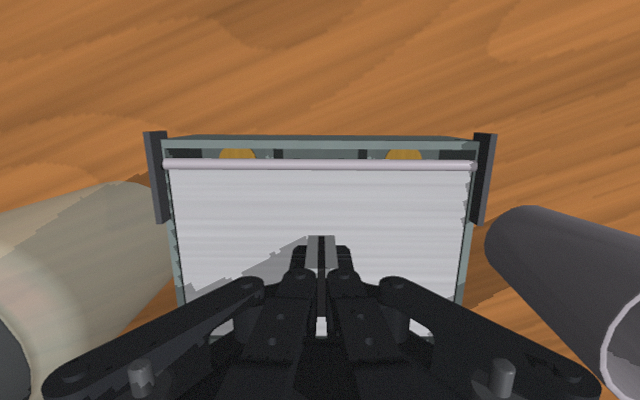

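{"api": "apply_moves", "payload": {
  "steps": [
    {"tx": 0,"ty": 2,"tz": -0.4,"wx": 0,"wy": 0,"wz": 0},
    {"tx": 0,"ty": 4,"tz": -0.5,"wx": 0,"wy": 0,"wz": 0},
    {"tx": 0,"ty": 6,"tz": -0.5,"wx": 0,"wy": 0,"wz": 0},
    {"tx": 0,"ty": 8,"tz": -0.5,"wx": 0,"wy": 0,"wz": 0},
    {"tx": 0,"ty": 10,"tz": -0.5,"wx": 0,"wy": 0,"wz": 0}
  ]
}}

```text
time: 11.55
eef_pos: [0.5917, -0.1547, 0.227]
tcp_rot: [0.823, 0.568, -0.002, -0.003]
contact_force: [-4.5, 1.3, 9.6]
opening: 0.001
```

```bash
python3 - <<'E'
from h import *
snap("11",("side","wrist"))
E
```

```text
t 11.55 tipbox mm [ 4.6  0.4 54. ] F [-4.48  1.33  9.62]
```

View pics/side_11.png

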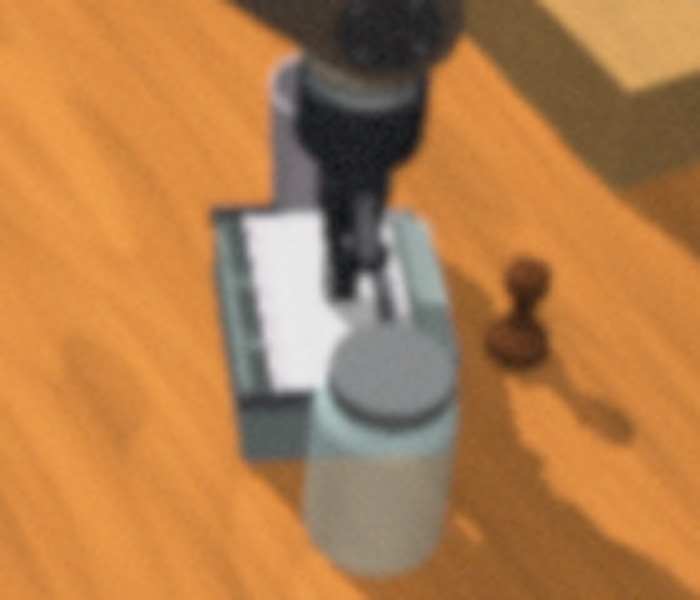

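View pics/wrist_11.png

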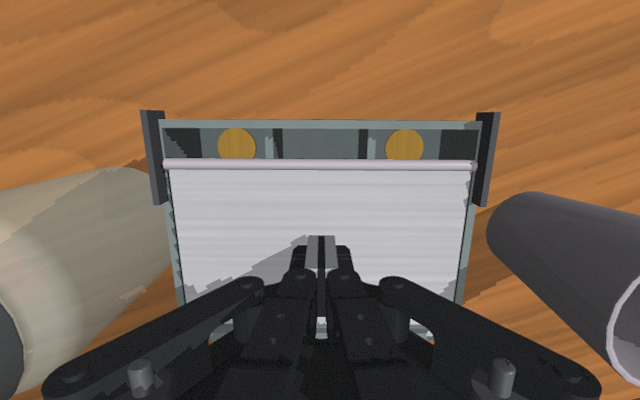

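{"api": "apply_moves", "payload": {
  "steps": [
    {"tx": 0,"ty": 0,"tz": -0.7,"wx": 0,"wy": 0,"wz": 0},
    {"tx": 0,"ty": 0,"tz": -0.7,"wx": 0,"wy": 0,"wz": 0}
  ]
}}

```text
time: 11.85
eef_pos: [0.5917, -0.1547, 0.2273]
tcp_rot: [0.823, 0.568, -0.002, -0.002]
contact_force: [-2.1, -0.0, 7.4]
opening: -0.006
```

{"api": "apply_moves", "payload": {
  "steps": [
    {"tx": 0,"ty": 1.5,"tz": 0,"wx": 0,"wy": 0,"wz": 0},
    {"tx": 0,"ty": 3,"tz": 0,"wx": 0,"wy": 0,"wz": 0},
    {"tx": 0,"ty": 4,"tz": 0,"wx": 0,"wy": 0,"wz": 0}
  ]
}}

```text
time: 12.15
eef_pos: [0.5952, -0.156, 0.2271]
tcp_rot: [0.823, 0.568, -0.003, -0.003]
contact_force: [-4.3, 1.2, 8.4]
opening: 0.001
```

```bash
python3 - <<'E'
from h import *
snap("12",("side","wrist"))
E
```

```text
t 12.15 tipbox mm [ 8.2  0.4 54.1] F [-4.32  1.2   8.43]
```

View pics/wrist_12.png

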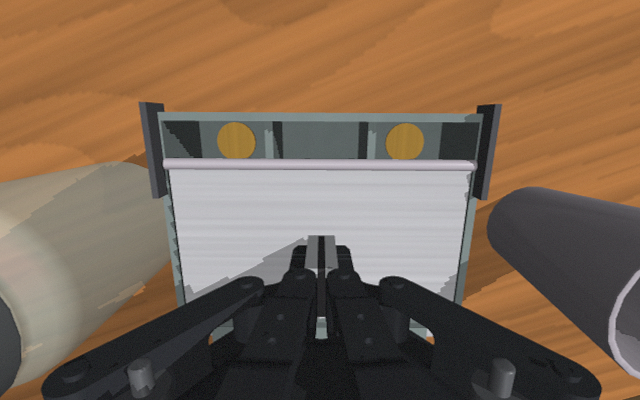

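{"api": "apply_moves", "payload": {
  "steps": [
    {"tx": 0,"ty": 1.5,"tz": -0.3,"wx": 0,"wy": 0,"wz": 0},
    {"tx": 0,"ty": 3,"tz": -0.5,"wx": 0,"wy": 0,"wz": 0},
    {"tx": 0,"ty": 4,"tz": -0.6,"wx": 0,"wy": 0,"wz": 0}
  ]
}}

```text
time: 12.55
eef_pos: [0.5987, -0.1572, 0.2272]
tcp_rot: [0.823, 0.568, -0.003, -0.004]
contact_force: [-3.9, 1.4, 6.6]
opening: 0.0
```

```bash
python3 - <<'E'
from h import *
snap("13",("side","wrist"))
E
```

```text
t 12.55 tipbox mm [11.7  0.6 54.2] F [-3.9   1.42  6.63]
```

View pics/side_13.png

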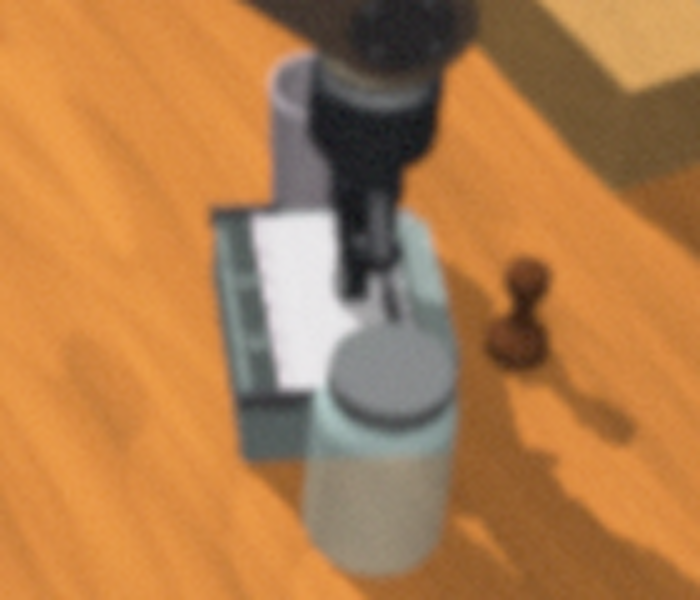

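View pics/wrist_13.png

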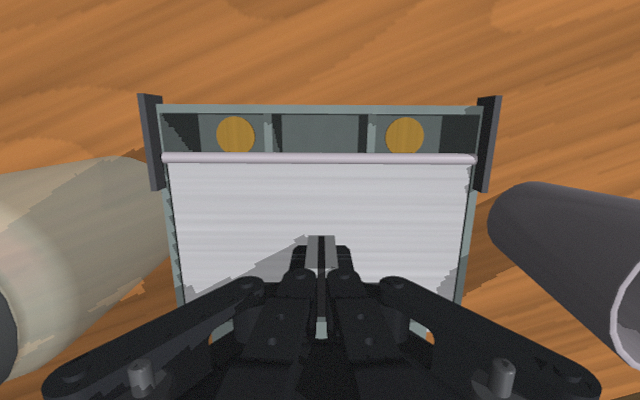

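{"api": "apply_moves", "payload": {
  "steps": [
    {"tx": 0,"ty": 1.5,"tz": 0,"wx": 0,"wy": 0,"wz": 0},
    {"tx": 0,"ty": 3,"tz": 0,"wx": 0,"wy": 0,"wz": 0},
    {"tx": 0,"ty": 3,"tz": 0,"wx": 0,"wy": 0,"wz": 0}
  ]
}}

```text
time: 12.95
eef_pos: [0.6016, -0.1582, 0.2271]
tcp_rot: [0.823, 0.568, -0.002, -0.004]
contact_force: [-4.1, 1.8, 5.8]
opening: -0.002
```

{"api": "apply_moves", "payload": {
  "steps": [
    {"tx": 0,"ty": 1,"tz": 0,"wx": 0,"wy": 0,"wz": 0},
    {"tx": 0,"ty": 2,"tz": 0,"wx": 0,"wy": 0,"wz": 0},
    {"tx": 0,"ty": 2,"tz": 0,"wx": 0,"wy": 0,"wz": 0}
  ]
}}

```text
time: 13.25
eef_pos: [0.6034, -0.1589, 0.2271]
tcp_rot: [0.823, 0.568, -0.002, -0.004]
contact_force: [-3.2, 0.6, 7.2]
opening: -0.004
```

```bash
python3 - <<'E'
from h import *
snap("14",("side","wrist"))
E
```

```text
t 13.25 tipbox mm [16.8  0.8 54.1] F [-3.21  0.56  7.25]
```

View pics/wrist_14.png

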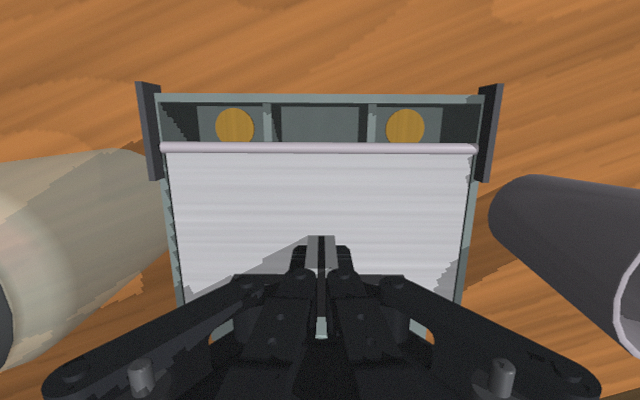

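{"api": "apply_moves", "payload": {
  "steps": [
    {"tx": 0,"ty": 1,"tz": 0,"wx": 0,"wy": 0,"wz": 0},
    {"tx": 0,"ty": 2,"tz": 0,"wx": 0,"wy": 0,"wz": 0},
    {"tx": 0,"ty": 2,"tz": 0,"wx": 0,"wy": 0,"wz": 0}
  ]
}}

```text
time: 13.65
eef_pos: [0.6051, -0.1595, 0.2271]
tcp_rot: [0.823, 0.568, -0.003, -0.004]
contact_force: [-4.0, 1.6, 6.3]
opening: 0.006
```

```bash
python3 - <<'E'
from h import *
print(tipbox(),readout.get_state()["contact_force"])
E
```

```text
[18.41688296  0.78248788 54.06018186] [-4.00943869  1.6110295   6.28183264]
```

{"api": "apply_moves", "payload": {
  "steps": [
    {"tx": 0,"ty": 1,"tz": 0,"wx": 0,"wy": 0,"wz": 0},
    {"tx": 0,"ty": 2,"tz": 0,"wx": 0,"wy": 0,"wz": 0},
    {"tx": 0,"ty": 2,"tz": 0,"wx": 0,"wy": 0,"wz": 0}
  ]
}}

```text
time: 13.95
eef_pos: [0.6061, -0.1599, 0.2267]
tcp_rot: [0.823, 0.568, -0.004, -0.007]
contact_force: [-9.3, 2.9, 10.2]
opening: 0.001
```

```bash
python3 - <<'E'
from h import *
snap("15",("side","wrist"))
E
```

```text
t 13.95 tipbox mm [18.5  0.8 53.7] F [-9.32  2.86 10.19]
```

View pics/wrist_15.png

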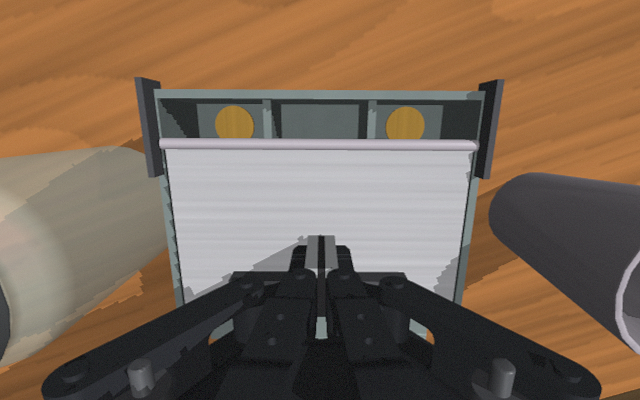

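View pics/side_15.png

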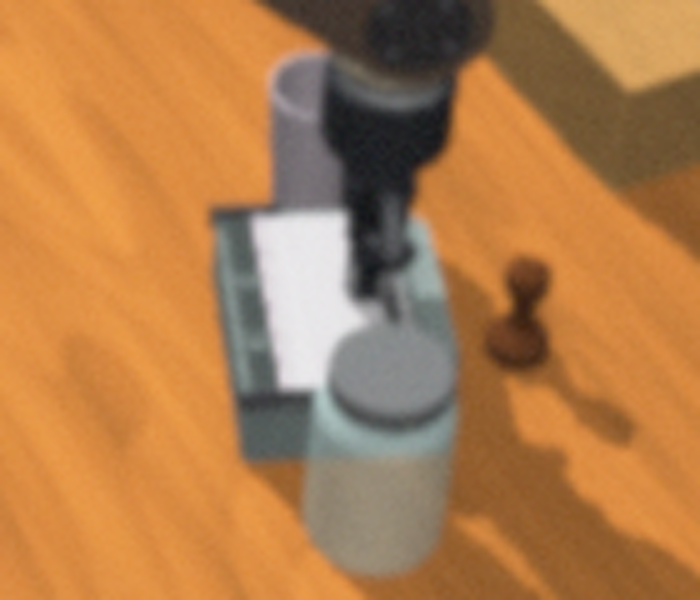

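```bash
python3 - <<'E'
from h import *
s=readout.get_state(); c=imaging.read_camera("wrist")
x,y,a=BOX
def tb(X):
    d=X-[x,y,0]; return (np.array([np.cos(a)*d[0]+np.sin(a)*d[1],-np.sin(a)*d[0]+np.cos(a)*d[1],X[2]])*1000).round(1)
for uv,z in [((320,144),.054),((320,90),.05),((320,97),.05),((150,78),.052),((495,80),.052)]: print(uv,tb(atz(c,uv,z,s)))
E
```

```text
(320, 144) [-37.4   0.8  54. ]
(320, 90) [-61.8   0.8  50. ]
(320, 97) [-58.7   0.8  50. ]
(150, 78) [-66.5 -76.1  52. ]
(495, 80) [-66.  80.  52.]
```

{"api": "apply_moves", "payload": {
  "steps": [
    {"tx": 0,"ty": 0,"tz": -2,"wx": 0,"wy": 0,"wz": 0},
    {"tx": 0,"ty": 0,"tz": -5,"wx": 0,"wy": 0,"wz": 0},
    {"tx": 0,"ty": 0,"tz": -12,"wx": 0,"wy": 0,"wz": 0},
    {"tx": 0,"ty": -4,"tz": -25,"wx": 0,"wy": 0,"wz": 0},
    {"tx": 0,"ty": -15,"tz": -50,"wx": 0,"wy": 0,"wz": 0},
    {"tx": 0,"ty": -45,"tz": -85,"wx": 0,"wy": 0,"wz": 0},
    {"tx": 0,"ty": -75,"tz": -115,"wx": 0,"wy": 0,"wz": 0},
    {"tx": 0,"ty": -100,"tz": -140,"wx": 0,"wy": 0,"wz": 0},
    {"tx": 0,"ty": -100,"tz": -140,"wx": 0,"wy": 0,"wz": 0}
  ]
}}

```text
time: 15.0
eef_pos: [0.5144, -0.1249, 0.3743]
tcp_rot: [0.823, 0.568, 0.003, 0.004]
contact_force: [0.1, 0.5, 0.5]
opening: -0.002
```

```bash
python3 - <<'E'
from h import *
snap("16",("side","wrist","top"))
E
```

```text
t 15.0 tipbox mm [-75.1   0.6 201.3] F [0.11 0.47 0.53]
```

View pics/side_16.png

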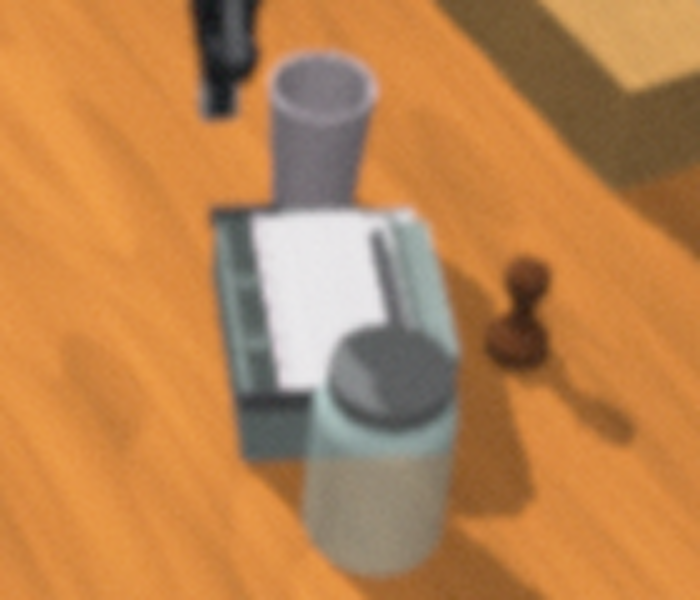

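View pics/wrist_16.png

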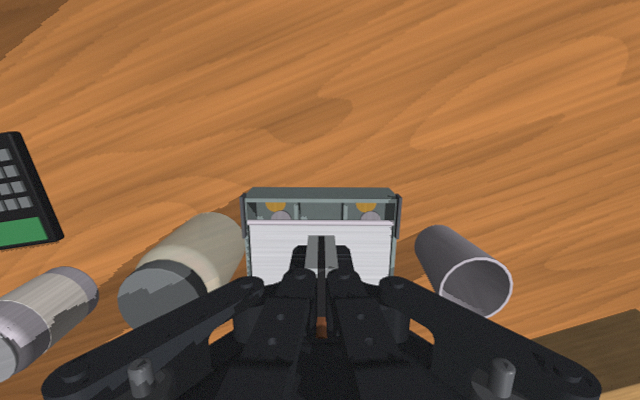

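View pics/top_16.png

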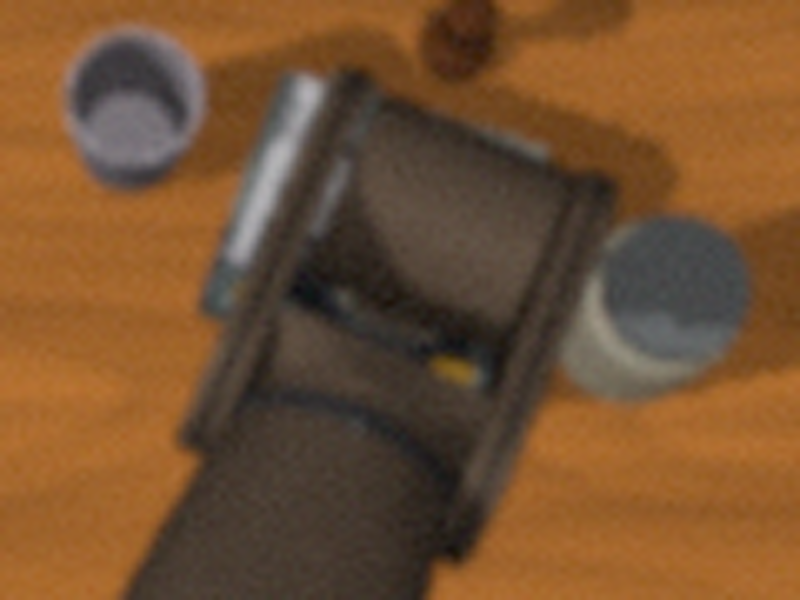

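{"api": "apply_moves", "payload": {
  "steps": [
    {"tx": 0,"ty": 40,"tz": 0,"wx": 0,"wy": 0,"wz": 0},
    {"tx": 0,"ty": 80,"tz": 0,"wx": 0,"wy": 0,"wz": 0},
    {"tx": 0,"ty": 120,"tz": 10,"wx": 0,"wy": 0,"wz": 0},
    {"tx": 0,"ty": 150,"tz": 25,"wx": 0,"wy": 0,"wz": 0},
    {"tx": 0,"ty": 165,"tz": 45,"wx": 0,"wy": 0,"wz": 0},
    {"tx": 0,"ty": 165,"tz": 45,"wx": 0,"wy": 0,"wz": 0},
    {"tx": 0,"ty": 165,"tz": 45,"wx": 0,"wy": 0,"wz": 0}
  ]
}}

```text
time: 15.85
eef_pos: [0.6693, -0.1843, 0.3206]
tcp_rot: [0.823, 0.567, -0.001, -0.002]
contact_force: [0.1, -0.3, 0.8]
opening: -0.002
```

```bash
python3 - <<'E'
from h import *
s=readout.get_state(); snap("17",("wrist",))
c=imaging.read_camera("wrist")
for nm,X in [("bar rear top",[.029,0,.064]),("bar front top",[.037,0,.064]),("flare",[.042,0,.064]),("hinge",[-.037,0,.054]),("rimrear",[-.064,0,.05]),("rimfront",[.064,0,.05])]:
    print(nm,proj(c,boxpt(BOX,X),s).round(1))
im=cv2.imread("pics/wrist_17.png")[0:250,170:470]; cv2.imwrite("pics/w17c.png",cv2.resize(im,None,fx=2.4,fy=2.4,interpolation=cv2.INTER_CUBIC))
E
```

```text
t 15.85 tipbox mm [ 88.2   0.5 147.6] F [ 0.08 -0.35  0.82]
bar rear top [[319.6 130. ]]
bar front top [[319.6 141. ]]
flare [[319.6 147.8]]
hinge [[319.7  34.1]]
rimrear [[319.7  -7.3]]
rimfront [[319.7 173.5]]
```

View pics/w17c.png

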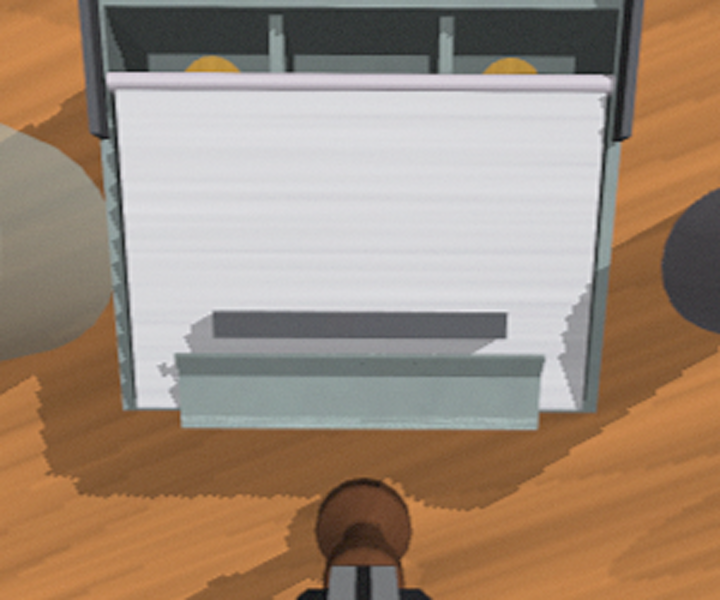

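{"api": "apply_moves", "payload": {
  "steps": [
    {"tx": 0,"ty": 0,"tz": -30,"wx": 0,"wy": 0,"wz": 0},
    {"tx": 0,"ty": 0,"tz": -60,"wx": 0,"wy": 0,"wz": 0},
    {"tx": 0,"ty": 0,"tz": -60,"wx": 0,"wy": 0,"wz": 0}
  ]
}}

```text
time: 16.25
eef_pos: [0.6698, -0.1843, 0.3916]
tcp_rot: [0.823, 0.568, 0.003, 0.006]
contact_force: [1.6, -0.3, 1.4]
opening: 0.001
```

```bash
python3 - <<'E'
from h import *
snap("18",("wrist",))
print(ctrl.sign_off())
E
```

```text
t 16.25 tipbox mm [ 91.7   0.6 218.6] F [ 1.55 -0.26  1.37]
the job is handed in; nothing more can be done
None
```

View pics/wrist_18.png

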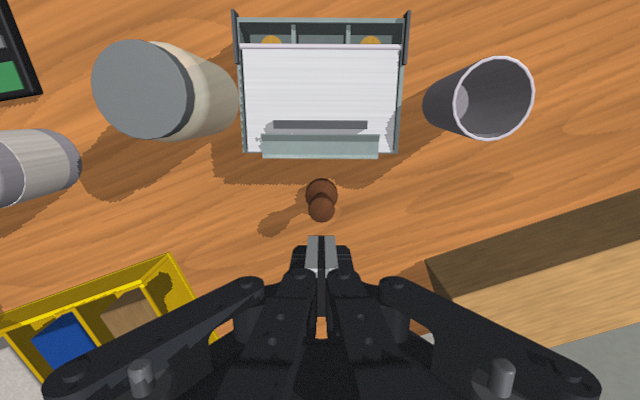

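The change box is closed: the lid is tucked fully home under the lip and stayed shut after I let go. I handed the job in at about 16 s of the 42 s allowed.

I folded the lid over with the shut fingertips. I then pressed it flat behind its bar with about 6–10 N and slid it forward until it met its stop, with about 10 N of forward push at the end.

**What differed from the task:** for most of the slide the lid moved by friction under the pressing fingertip, not by the bar. The tip reached the bar only at the end, and the forward force rose there from about 4 N to 10 N.

**Last checks:**
- **Fully home:** with the arm clear, the wrist picture shows the gap between bar and lip flare at 7.1 px, against 6.8 px predicted for fully home, which is within about half a millimetre. An earlier, rougher estimate from the hinge position gave about 21 mm of the 23 mm travel. I trusted the bar-to-lip gap more.
- **Nothing disturbed:** the box stayed where it stood in the side pictures. The jar, tumbler and stamp look undisturbed.
- **Forces:** the highest wrist reading was about 14 N, and the arm touched nothing when I handed in.

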